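# Sort left- and right-hand box brackets with the suction on

### The job

Turn the dust-suction valve's lever to point at the copper index clip, then, leaving it there, sort all the dusty brass brackets from the bench: each goes into the tray that carries the wooden pattern of its own hand, standing flat on the tray's floor on its base, rib up, none on top of another. When every bracket is in its tray, turn the valve clockwise fully shut against its stop, and leave the other things on the bench where they are.

Things in the scene. Friction and masses are not known exactly. Their poses are not given: they have to be found in the camera images.
- left_1: left-hand brass bracket (may be absent), 140-240 g. Strip 56 long (local x) x 20 x 6 thick; upright rib 50 x 10 thick on its centreline, 6 to 36 above the underside (grip here); flat toe 20 x 20 x 6 sideways at the +x end: from above, toe end away from you, it is on the left. Origin: underside, middle of the 56 x 40 outline; z up; toe to local +y, rib centreline 10 from origin to -y. Sizes in mm
- left_2: left-hand brass bracket (may be absent), 140-240 g. Strip 56 long (local x) x 20 x 6 thick; upright rib 50 x 10 thick on its centreline, 6 to 36 above the underside (grip here); flat toe 20 x 20 x 6 sideways at the +x end: from above, toe end away from you, it is on the left. Origin: underside, middle of the 56 x 40 outline; z up; toe to local +y, rib centreline 10 from origin to -y. Sizes in mm
- left_3: left-hand brass bracket (may be absent), 140-240 g. Strip 56 long (local x) x 20 x 6 thick; upright rib 50 x 10 thick on its centreline, 6 to 36 above the underside (grip here); flat toe 20 x 20 x 6 sideways at the +x end: from above, toe end away from you, it is on the left. Origin: underside, middle of the 56 x 40 outline; z up; toe to local +y, rib centreline 10 from origin to -y. Sizes in mm
- right_1: right-hand brass bracket (may be absent), 140-240 g. Strip 56 long (local x) x 20 x 6 thick; upright rib 50 x 10 thick on its centreline, 6 to 36 above the underside (grip here); flat toe 20 x 20 x 6 sideways at the +x end: from above, toe end away from you, it is on the right. Origin: underside, middle of the 56 x 40 outline; z up; toe to local -y, rib centreline 10 from origin to +y. Sizes in mm
- right_2: right-hand brass bracket (may be absent), 140-240 g. Strip 56 long (local x) x 20 x 6 thick; upright rib 50 x 10 thick on its centreline, 6 to 36 above the underside (grip here); flat toe 20 x 20 x 6 sideways at the +x end: from above, toe end away from you, it is on the right. Origin: underside, middle of the 56 x 40 outline; z up; toe to local -y, rib centreline 10 from origin to +y. Sizes in mm
- right_3: right-hand brass bracket (may be absent), 140-240 g. Strip 56 long (local x) x 20 x 6 thick; upright rib 50 x 10 thick on its centreline, 6 to 36 above the underside (grip here); flat toe 20 x 20 x 6 sideways at the +x end: from above, toe end away from you, it is on the right. Origin: underside, middle of the 56 x 40 outline; z up; toe to local -y, rib centreline 10 from origin to +y. Sizes in mm
- tray_left: fixed dark wooden tray for left-hand brackets, inside 210 (local x) x 120 (y), walls 5, rim 30 high, floor 5 thick; origin centre of underside, z up. Past its +x end (local x 110 to 174) a ledge 20 high carries a fixed light wooden left-hand pattern (full-size outline, low rib, top 38 high, toe at its +x end towards +y). Either tray may be on either side. Sizes in mm
- tray_right: fixed dark wooden tray for right-hand brackets, inside 210 (local x) x 120 (y), walls 5, rim 30 high, floor 5 thick; origin centre of underside, z up. Past its +x end (local x 110 to 174) a ledge 20 high carries a fixed light wooden right-hand pattern (full-size outline, low rib, top 38 high, toe at its +x end towards -y). Either tray may be on either side. Sizes in mm
- valve (a joint): opening angle of the dust-suction valve's lever, rad: 0 = shut against its stop (lever over the short dark mark on the dial plate), grows as the lever turns counter-clockwise seen from above, upper stop at 1.6; stiff by friction (about 0.06 N m), stays where left. At the start between 0 and 0.25
- valve_grip (a point): point on the valve lever's axis, 64 above the bench; x along the lever to its tip, z up. Lever: dark steel bar 14 wide, flanks 46 to 74 above the bench, from 24 behind the axis to 40 ahead, then a lower 8 wide nose to 61. Below: brass stand-pipe 46 across, 40 high, on a steel dial plate 100 across. Grip the bar over the axis, from above. Sizes in mm
- valve_index: copper index clip fixed at the rim of the valve's dial plate, 46 to 74 from the valve axis, up to 24 high; origin on the valve axis at bench level, x points from the axis to the clip. It marks the opening to be set (0.8 to 1.3 rad from shut). Sizes in mm
- checker: mother-of-pearl checker, a disc 36 across and 8 high, origin at the centre of its underside; a bystander, loose. Sizes in mm
- loose_die: undrilled bone die, an 18 cube, origin at the centre of its underside; a bystander, loose. Sizes in mm
- scraper: horn scraper lying on the bench, 125 long (local x from -65 to +60), 24 wide, up to 12 high, origin on its underside; a bystander, loose. Sizes in mm
- mallet: small boxwood mallet lying on the bench: handle 14 thick along local x from -90 to +20, head 32 x 55 x 32 high at local x = 30, origin on the bench under it; a bystander, loose. Sizes in mm
- dish: copper dish, 90 across, 25 high, origin at the centre of its underside; a bystander, loose. Sizes in mm
- die_post: steel post with a half-drilled bone die in a spring clip on top, 60 across at the foot, 97 high; fixed; origin at the centre of its underside. Sizes in mm
Things that resemble listed ones, but are neither listed nor needed, are in the scene too. Leave any purple look-alike of the left_3 alone. Leave any pink look-alike of the left_2 alone.

How it is judged:
By the outcome, as a careful person would: the job done as asked, in the order asked, and still so for the second after the job is handed in, with the robot touching nothing.
Of left_1, left_2, left_3, right_1, right_2, right_3 only 4 to 6 are there at a start; the rules pass over those that are not, and their reading is None.
At some moment in a run one of left_1, left_2, left_3, right_1, right_2, right_3 may be knocked a few centimetres aside while the robot is not near it.
It also fails if it takes over 210 s, if anything falls off the work surface, if the arm or the gripper's body presses on something with over 40 N, if the wrist force passes 120 N, or if a joint passes its speed limit or range.

### The arm

A 7-joint arm with a two-finger parallel gripper is mounted at the origin on the work surface. World frame = base frame: x ahead of the robot, y to its left, z up, the work surface at z = 0. Lengths are in mm, angles in rad, forces in N, time in s.
With the tool pointing down it reaches from about 425 to 925 mm from the base axis. Payload 6.8 kg.
Tool frame: the origin (TCP) lies midway between the tips of the shut fingers; the grasp point (between the pads) lies 19 mm behind it; z points along the fingers, y is the line along which they close (so a half turn about z gives the same grasp; the last joint's range is limited). The gripper opens to 88 mm and grips with 3 to 60 N. Pads are 20 mm wide; open, the fingers measure 115 mm over their backs; the gripper's body (75 mm by 178 mm) begins 61 mm behind the grasp point.
Start: joints at [-1.392, 0.477, 0.022, 1.555, -0.011, 1.109, -0.083], TCP at [190.943, 647.448, 222.664] pointing down, gripper open.
Joint ranges: [-2.96, 2.96], [-0.34, 2.1], [-1.41, 1.46], [0.24, 2.44], [-1.37, 4.51], [0.17, 1.92], [-2.96, 2.96]. Speed limits (rad/s): [2.39, 2.39, 3.14, 3.14, 3.14, 3.14, 3.14].

### API

Orientations are given as a unit quaternion [w, x, y, z].
In Python, from station import r, cams gives the robot as it stands.
- The arm moves only by the tool carry_out, never from a script. Its argument "increments" is a list of rows, each an object of numbers: "dx", "dy", "dz": the shift along the tool's x, y, z in cm; "rx", "ry", "rz": the turn, a rotation vector about the tool's x, y, z in degrees; "grip": the gripper's target within -1 to 1 (shut at 1, half-way at 0, fully open at -1). A call has 1 to 12 rows; each row shifts and turns the commanded pose from where the row before left it, along the tool's axes as they then stand; what a row does not reach is not made up. A row lasts 1/8 s, in which the tool goes at most 62.5 mm and 10.7 degrees, less where a joint would pass 70% of its speed; a pose out of reach is approached as far as the arm can. A call is refused whole if a number of a shift passes 6.25 or a number of a turn 10.7, either way. A call with a gripper value outside its range is refused whole. The fingers move at their own pace and stop on an object; the grip force is fixed at half the most. Time passes only in rows, so rows that do not move let the fingers close. It gives the time, the measured TCP pose, the force, the opening and the grip force at its end, in the units of the state.
- r.state(): the state, without advancing time (a new reading comes with each control period).
- cams.capture(name): name is "scene" or "top" or "wrist"; returns the picture (400x640x3 uint8, red, green, blue); there is no depth.
- cams.calibration(name): a dict with "vertical_fov" (degrees; the focal length in pixels is half the picture's height over the tangent of half this angle, whatever the lens; pixels are square), "cx", "cy" (the principal point, pixels), "R" (3x3) and "t" (3): a world point X has camera coordinates R X + t. Camera axes: x right, y down, z forward; pixel columns grow to the right and rows downward; lengths in mm; the calibration is good to about 2 mm. A picture is of the moment at which its call begins: read the wrist's pose just before it. calibration takes no time and is no camera call; for the wrist camera it gives the pose at the moment of the call.
- r.hand_in(): hands the job in; it is judged then, once.
Trained networks look in the newest picture that a camera, given by its name, has taken for a name from the list of things; names that differ only in an ending like _2 or _b are one class to them, and where a whole thing is asked for, a point or a joint stands for the part that bears it (a point fixed in the world has none). Each returns a list of dicts, best first, with "p" (0 to 1); they miss things now and then, are a little off and sometimes report something else, mostly with a low value. They report only what shows in the picture. A call takes as long as a camera call. They do not tell look-alikes from the thing itself.
- cams.boxes_of(label, camera): "rect" ([left, top, right, bottom] in pixels, round what is visible of it).
- cams.cut_out(label, camera): "region" (400x640 bool, what is visible of it) and "rect" ([left, top, right, bottom] in pixels, round what is visible of it).
- cams.pinpoint(label, camera): "at" ([column, row] in pixels: a listed point, or the origin of a listed thing).
The state is a dict: "t": time; "joint_pos": joint angles; "joint_vel": joint speeds; "joint_efforts": joint torques, N m; "tool_pos": TCP position; "orientation": TCP orientation; "contact_force": force on the tool from outside, world axes, zero at the start; "moment": the same for the moment, N m; "finger_gap": finger opening in mm; "finger_force": force on a finger pad.
Only numpy, scipy, OpenCV 4.12 (cv2) and the standard library are available. Lean on these libraries where they do the work, as an engineer would, in place of code of your own. Each camera call takes 0.05 s, during which the arm holds its last target. There are 200 camera calls.

## Working session

There is one attempt and no reset: what is moved stays moved. The work goes in short steps, Python scripts to look and compute and a tool call to move; the robot and the scene stay as the last step left them, time stands still between calls to the robot, and variables do not carry over. Pictures are saved under pics/ and viewed, at most 14 in all, crops included, and the job is handed in when it is done.

Besides the shell and the picture viewer there is one more tool, called after ">>>" by a JSON object that holds its "name" and its "arguments", one argument or row to a line. carry_out: Moves the arm, as the interface text tells. Its arguments: {"type":"object","properties":{"increments":{"type":"array","items":{"type":"object","properties":{"dx":{"type":"number"},"dy":{"type":"number"},"dz":{"type":"number"},"rx":{"type":"number"},"ry":{"type":"number"},"rz":{"type":"number"},"grip":{"type":"number"}}}}},"required":["increments"]}

```bash
ls; mkdir -p pics; python3 - <<'E'
from station import r,cams
import cv2,numpy as np
s=r.state();print(s['t'],s['tool_pos'],s['orientation'],s['finger_gap'],s['contact_force'])
for n in ['top','scene']:
    im=cams.capture(n);cv2.imwrite(f'pics/{n}0.png',im[:,:,::-1])
    c=cams.calibration(n);print(n,c)
E
```

```text
pics
0.0 [190.82468478 646.86339491 221.73374762] [-4.62511984e-05  1.42906470e-01  9.89735822e-01 -8.61375548e-04] 87.73037435954008 [-0.01986799  0.05456696 -0.17271401]
top {'vertical_fov': 45.13248675799436, 'cx': 311.8854392684809, 'cy': 199.1887758389458, 'R': array([[ 0.10430993, -0.99454054,  0.00292273],
       [-0.97210244, -0.10257647, -0.21093819],
       [ 0.21008638,  0.01916176, -0.97749503]]), 't': array([  29.66552552,  620.67228934, 1153.7524077 ])}
scene {'vertical_fov': 51.436220641705994, 'cx': 314.1447344010935, 'cy': 208.85114331755807, 'R': array([[-0.06262647,  0.99803522,  0.00190485],
       [ 0.69250345,  0.04482865, -0.72002039],
       [-0.7186911 , -0.04377322, -0.69395029]]), 't': array([ -49.23965103, -374.70674205, 1526.47543492])}
```

```bash
python3 - <<'E'
import cv2
im=cv2.imread('pics/top0.png');cv2.imwrite('pics/top0b.png',cv2.resize(im,(800,500),interpolation=cv2.INTER_CUBIC))
E
```

```text
(no output)
```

View pics/top0b.png

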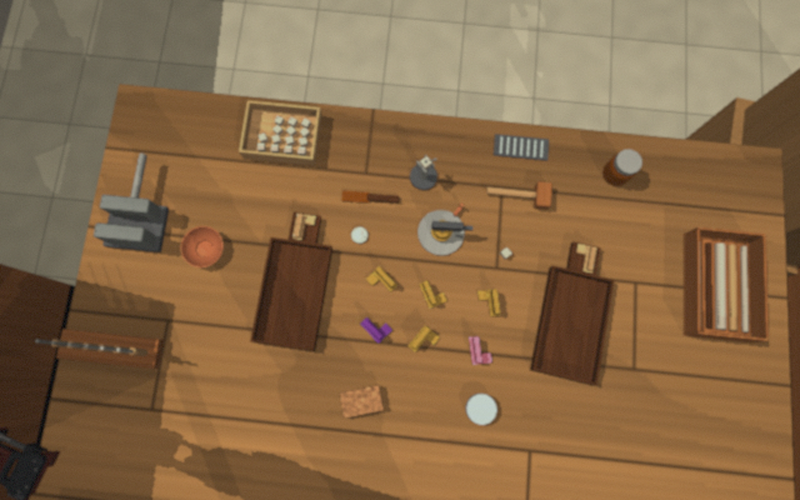

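View pics/scene0.png

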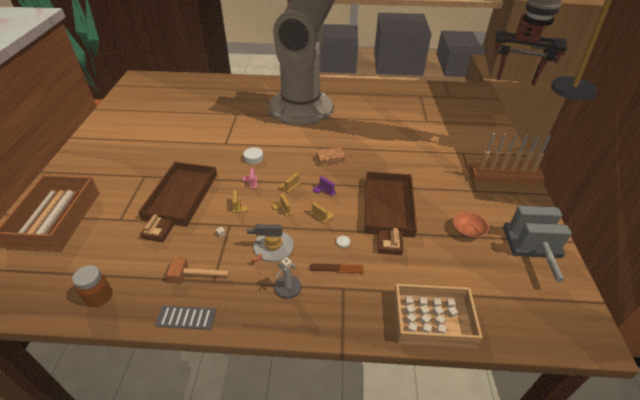

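```bash
cat > h.py <<'E'
from station import r,cams
import cv2,numpy as np
from scipy.spatial.transform import Rotation as Ro
def ray(c,uv,z):
    f=200/np.tan(np.radians(c['vertical_fov'])/2)
    d=np.array([(uv[0]-c['cx'])/f,(uv[1]-c['cy'])/f,1.]);R=np.array(c['R']);t=np.array(c['t'])
    o=-R.T@t; w=R.T@d
    return o+w*(z-o[2])/w[2]
def proj(c,X):
    f=200/np.tan(np.radians(c['vertical_fov'])/2)
    p=np.atleast_2d(X)@np.array(c['R']).T+np.array(c['t'])
    return np.c_[c['cx']+f*p[:,0]/p[:,2],c['cy']+f*p[:,1]/p[:,2]]
def pose():
    s=r.state();q=s['orientation'];return np.array(s['tool_pos']),Ro.from_quat([q[1],q[2],q[3],q[0]]),s
E
python3 - <<'E'
from h import *
im=cams.capture('top')
c=cams.calibration('top')
for l,z in [('left_1',0),('right_1',0),('tray_left',0),('tray_right',0),('valve_grip',64),('valve_index',0),('checker',0),('loose_die',0),('scraper',0),('mallet',0),('dish',0),('die_post',0)]:
    for d in cams.pinpoint(l,'top'):
        if d['p']>.2: print(l,round(d['p'],2),np.round(d['at'],1),np.round(ray(c,d['at'],z)[:2]))
cv2.imwrite('pics/c1.png',cv2.resize(im[130:300,200:420,::-1],(770,595),interpolation=cv2.INTER_CUBIC))
E
```

```text
left_1 0.69 [385.1 279.3] [ 438. -114.]
left_1 0.65 [298.9 260.6] [462. 112.]
left_1 0.62 [393.2 242.8] [ 534. -129.]
left_1 0.52 [303.2 226.4] [553. 111.]
right_1 0.66 [338.9 271.6] [445.   6.]
right_1 0.62 [295.6 157.6] [739. 152.]
tray_left 0.73 [455.4 261.6] [ 502. -293.]
tray_right 0.72 [234.8 236.7] [507. 287.]
valve_grip 0.75 [355.  177.9] [682. -10.]
valve_grip 0.43 [417.9 157. ] [ 755. -167.]
checker 0.71 [286.2 185.2] [659. 169.]
checker 0.61 [455.7 258.5] [ 510. -294.]
loose_die 0.52 [406.5 200.2] [ 652. -156.]
loose_die 0.48 [340.2 274.5] [438.   2.]
scraper 0.67 [295.7 158.3] [737. 151.]
scraper 0.24 [353.1 178. ] [698.  -9.]
mallet 0.78 [419.3 155.1] [ 782. -183.]
dish 0.91 [164.8 199.6] [586. 487.]
die_post 0.94 [340.2 144.5] [789.  35.]
```

View pics/c1.png

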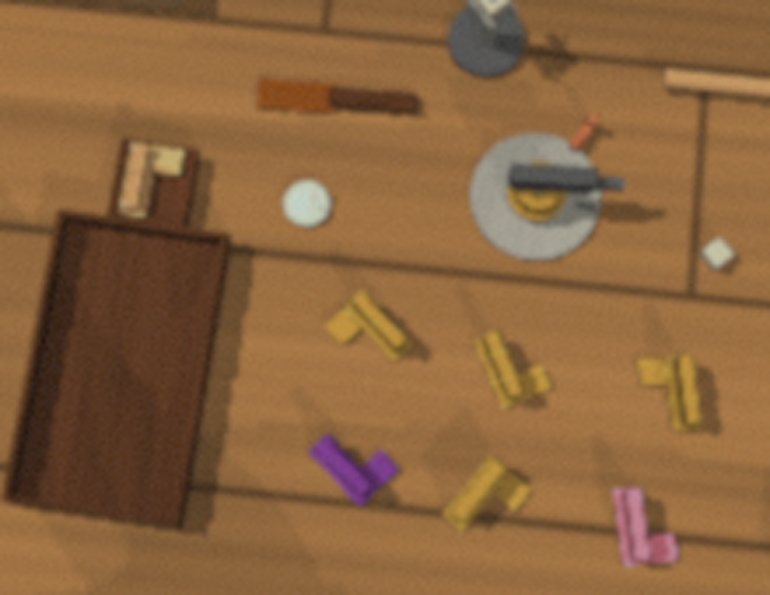

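```bash
cat >> h.py <<'E'
def to(x,y,z,yaw=None):
    "print shift in tool axes (cm) and rz (deg) to reach TCP x,y,z with tool y axis at world yaw (deg, mod 180)"
    p,R,s=pose(); d=R.inv().apply(np.array([x,y,z])-p)/10
    ty=R.apply([0,1,0]); cur=np.degrees(np.arctan2(ty[1],ty[0])); rz=0
    if yaw is not None: rz=-((yaw-cur+90)%180-90)
    tz=R.apply([0,0,1]); tilt=R.inv().apply(np.cross(tz,[0,0,-1]))
    print('t',round(s['t'],1),'tcp',np.round(p,1),'yaw',round(cur,1),'q7',round(s['joint_pos'][6],2),'shift',np.round(d,2),'rz',round(rz,1),'tiltfix deg',np.round(np.degrees(tilt),1))
E
python3 - <<'E'
from h import *
c=cams.calibration('wrist');p,R,s=pose()
o=-np.array(c['R']).T@c['t'];print(R.inv().apply(o-p),c['vertical_fov'],np.round(np.array(c['R'])@R.as_matrix(),2))
to(630,20,260,0)
E
```

```text
[  79.19914947   -0.43303172 -162.08167981] 63.06131810305854 [[ 0.    1.    0.  ]
 [-0.96  0.   -0.29]
 [-0.29 -0.    0.96]]
t 0.8 tcp [190.9 647.5 222.7] yaw 73.6 q7 -0.08 shift [-59.86 -47.76  -3.74] rz 73.6 tiltfix deg [ 0. -0.  0.]
```

>>> {"name": "carry_out", "arguments": {
  "increments": [
    {"dx":-4.5,"dy":-3.6,"dz":-0.3},
    {"dx":-4.5,"dy":-3.6,"dz":-0.3},
    {"dx":-4.5,"dy":-3.6,"dz":-0.3},
    {"dx":-4.5,"dy":-3.6,"dz":-0.3},
    {"dx":-4.5,"dy":-3.6,"dz":-0.3},
    {"dx":-4.5,"dy":-3.6,"dz":-0.3},
    {"dx":-4.5,"dy":-3.6,"dz":-0.3},
    {"dx":-4.5,"dy":-3.6,"dz":-0.3},
    {"dx":-4.5,"dy":-3.6,"dz":-0.3},
    {"dx":-4.5,"dy":-3.6,"dz":-0.3},
    {"dx":-4.5,"dy":-3.6,"dz":-0.3},
    {"dx":-4.5,"dy":-3.6,"dz":-0.3}
  ]
}}

```text
invalid input
```

>>> {"name": "carry_out", "arguments": {
  "increments": [
    {"dx":-3,"dy":-2,"rz":10.5},
    {"dx":-3,"dy":-2,"rz":10.5},
    {"rz":10.5},
    {"rz":10.5},
    {"rz":10.5},
    {"rz":10.5},
    {"rz":10.5},
    {}
  ]
}}

```text
invalid input
```

```bash
python3 - <<'E'
from h import *
to(682,-10,200,0)
im=cams.capture('wrist');cv2.imwrite('pics/w1.png',im[:,:,::-1]);c=cams.calibration('wrist')
import pickle;pickle.dump(c,open('w1.pkl','wb'))
for l,z in [('left_1',0),('right_1',0),('tray_left',0),('tray_right',0),('valve_grip',64),('valve_index',0)]:
    for d in cams.pinpoint(l,'wrist'):
        if d['p']>.2: print(l,round(d['p'],2),np.round(d['at'],1),np.round(ray(c,d['at'],z)[:2]))
E
```

```text
t 0.8 tcp [190.9 647.5 222.7] yaw 73.6 q7 -0.08 shift [-65.7  -49.17   2.26] rz 73.6 tiltfix deg [ 0. -0.  0.]
```

View pics/w1.png

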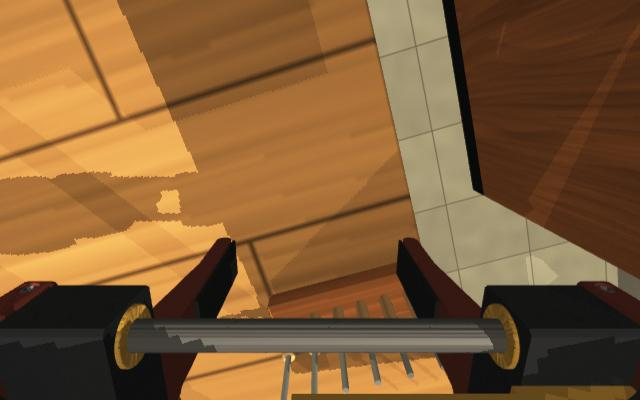

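The calls were refused and the arm hasn't moved: the picture shows only bare bench and the tool rack under the fingers. I'll retry with every field filled in.

>>> {"name": "carry_out", "arguments": {
  "increments": [
    {"dx":-4.5,"dy":-3.6,"dz":-0.3,"rx":0,"ry":0,"rz":0,"grip":-1},
    {"dx":-4.5,"dy":-3.6,"dz":-0.3,"rx":0,"ry":0,"rz":0,"grip":-1},
    {"dx":-4.5,"dy":-3.6,"dz":-0.3,"rx":0,"ry":0,"rz":0,"grip":-1},
    {"dx":-4.5,"dy":-3.6,"dz":-0.3,"rx":0,"ry":0,"rz":0,"grip":-1},
    {"dx":-4.5,"dy":-3.6,"dz":-0.3,"rx":0,"ry":0,"rz":0,"grip":-1},
    {"dx":-4.5,"dy":-3.6,"dz":-0.3,"rx":0,"ry":0,"rz":0,"grip":-1},
    {"dx":-4.5,"dy":-3.6,"dz":-0.3,"rx":0,"ry":0,"rz":0,"grip":-1},
    {"dx":-4.5,"dy":-3.6,"dz":-0.3,"rx":0,"ry":0,"rz":0,"grip":-1},
    {"dx":-4.5,"dy":-3.6,"dz":-0.3,"rx":0,"ry":0,"rz":0,"grip":-1},
    {"dx":-4.5,"dy":-3.6,"dz":-0.3,"rx":0,"ry":0,"rz":0,"grip":-1},
    {"dx":-4.5,"dy":-3.6,"dz":-0.3,"rx":0,"ry":0,"rz":0,"grip":-1},
    {"dx":-4.5,"dy":-3.6,"dz":-0.3,"rx":0,"ry":0,"rz":0,"grip":-1}
  ]
}}

```text
t: 2.6
tool_pos: [587.6, 78.9, 259.1]
orientation: [0.0, 0.143, 0.99, 0.0]
contact_force: [-0.0, 0.6, 0.6]
finger_gap: 87.8
finger_force: 0.0
```

>>> {"name": "carry_out", "arguments": {
  "increments": [
    {"dx":-3,"dy":-2,"dz":0,"rx":0,"ry":0,"rz":0,"grip":-1},
    {"dx":-3,"dy":-1,"dz":0,"rx":0,"ry":0,"rz":0,"grip":-1},
    {"dx":0,"dy":0,"dz":0,"rx":0,"ry":0,"rz":10.5,"grip":-1},
    {"dx":0,"dy":0,"dz":0,"rx":0,"ry":0,"rz":10.5,"grip":-1},
    {"dx":0,"dy":0,"dz":0,"rx":0,"ry":0,"rz":10.5,"grip":-1},
    {"dx":0,"dy":0,"dz":0,"rx":0,"ry":0,"rz":10.5,"grip":-1},
    {"dx":0,"dy":0,"dz":0,"rx":0,"ry":0,"rz":10.5,"grip":-1},
    {"dx":0,"dy":0,"dz":0,"rx":0,"ry":0,"rz":10.5,"grip":-1},
    {"dx":0,"dy":0,"dz":0,"rx":0,"ry":0,"rz":10.5,"grip":-1},
    {"dx":0,"dy":0,"dz":0,"rx":0,"ry":0,"rz":0,"grip":-1}
  ]
}}

```text
t: 3.85
tool_pos: [635.7, 34.8, 258.6]
orientation: [0.0, 0.706, 0.708, -0.0]
contact_force: [-0.3, -0.2, 0.2]
finger_gap: 87.8
finger_force: 0.0
```

```bash
python3 - <<'E'
from h import *
to(682,-10,200,0)
im=cams.capture('wrist');cv2.imwrite('pics/w1.png',im[:,:,::-1]);c=cams.calibration('wrist')
import pickle;pickle.dump(c,open('w1.pkl','wb'))
for l,z in [('left_1',0),('right_1',0),('tray_left',0),('tray_right',0),('valve_grip',64),('valve_index',0)]:
    for d in cams.pinpoint(l,'wrist'):
        if d['p']>.2: print(l,round(d['p'],2),np.round(d['at'],1),np.round(ray(c,d['at'],z)[:2]))
E
```

```text
t 3.9 tcp [635.7  34.8 258.6] yaw 0.2 q7 0.09 shift [-4.5   4.62  5.86] rz 0.2 tiltfix deg [-0.  0.  0.]
left_1 0.95 [247.7 277.2] [ 536. -125.]
left_1 0.93 [178.1 266.1] [ 438. -108.]
left_1 0.71 [249.7 198.5] [545.  -7.]
left_1 0.69 [175.4 109. ] [459. 108.]
left_1 0.61 [254.3 113. ] [557. 104.]
left_1 0.53 [234.7 370.8] [ 507. -292.]
right_1 0.82 [167. 189.] [436.   6.]
tray_left 0.92 [236.9 373.3] [ 510. -297.]
valve_grip 0.79 [352.  214.7] [676.  -7.]
valve_grip 0.47 [252.  111.9] [566. 106.]
```

View pics/w1.png

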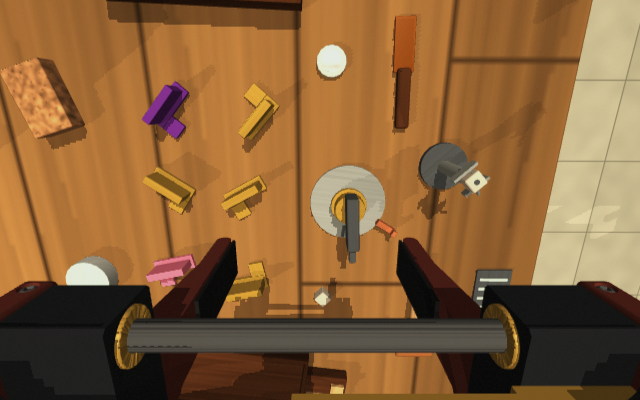

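The view shows the valve axis near (350,200), with the lever pointing down to (352,260) and the copper clip at (385,227). Brass brackets are at (258,112), (243,197), (170,188) and (248,285). The look-alikes are purple at (165,110) and pink at (170,270).

By toe side, A (258,112), B (243,197) and C (248,285) are left-hand and D (170,188) is right-hand.

```bash
cat >> h.py <<'E'
from scipy.optimize import minimize
BR={'L':[(-28,28,-20,0,0,6),(-25,25,-15,-5,6,36),(8,28,0,20,0,6)],'R':[(-28,28,0,20,0,6),(-25,25,5,15,6,36),(8,28,-20,0,0,6)],
 'V':[(-24,40,-7,7,46,74),(40,61,-4,4,46,60)]}
def sil(c,boxes,x,y,a,S,off,shape,z0=0):
    m=np.zeros(shape,np.uint8);ca,sa=np.cos(a),np.sin(a)
    for b in boxes:
        P=np.array([[X,Y,Z] for X in b[:2] for Y in b[2:4] for Z in b[4:]],float)
        W=np.c_[x+ca*P[:,0]-sa*P[:,1],y+sa*P[:,0]+ca*P[:,1],P[:,2]+z0]
        q=(proj(c,W)-off+.5)*S-.5
        cv2.fillConvexPoly(m,cv2.convexHull(np.round(q*16).astype(np.int32)),1,shift=4)
    return m
def fit(c,mask,boxes,x,y,yaws=None,z0=0):
    S=4;ys,xs=np.nonzero(mask);l,t,r_,b=xs.min()-12,ys.min()-12,xs.max()+12,ys.max()+12
    l,t=max(l,0),max(t,0);M=cv2.resize(mask[t:b,l:r_].astype(np.uint8)*255,None,fx=S,fy=S,interpolation=cv2.INTER_LINEAR)>127
    def cost(v):
        m=sil(c,boxes,v[0],v[1],v[2]/20,S,np.array([l,t]),M.shape,z0)>0
        return 1-(m&M).sum()/max((m|M).sum(),1)
    best=None
    for a in (np.radians(np.arange(0,360,30)) if yaws is None else yaws):
        o=minimize(cost,[x,y,a*20],method='Nelder-Mead',options=dict(initial_simplex=[[x,y,a*20],[x+8,y,a*20],[x,y+8,a*20],[x,y,a*20+6]],xatol=.05,fatol=1e-4))
        if best is None or o.fun<best.fun: best=o
    return best.x[0],best.x[1],np.degrees(best.x[2]/20)%360,1-best.fun
def brass(im):
    h=cv2.cvtColor(im,cv2.COLOR_RGB2HSV);return h
def cut(label,cam,uv):
    "mask nearest to pixel uv among the network's regions"
    D=[d for d in cams.cut_out(label,cam) if d['region'].any()]
    if not D: return None
    k=lambda d:np.hypot(*(np.argwhere(d['region']).mean(0)[::-1]-uv))
    d=min(D,key=k); return d['region'] if k(d)<25 else None
E
python3 - <<'E'
from h import *
im=cams.capture('wrist');c=cams.calibration('wrist')
for h,lab,uv in [('L','left_1',(258,112)),('L','left_1',(243,197)),('R','right_1',(170,188)),('L','left_1',(248,285)),('V','valve_grip',(352,225))]:
    m=cut(lab,'wrist',uv)
    if m is None: print(lab,uv,'none');continue
    w=ray(c,uv,10 if h!='V' else 60)
    print(h,uv,m.sum(),np.round(fit(c,m,BR[h],w[0],w[1]),2))
hsv=cv2.cvtColor(im,cv2.COLOR_RGB2HSV)
for d in cams.cut_out('valve_index','wrist'):
    q=np.argwhere(d['region']).mean(0)[::-1];print('clip',d['p'],q,d['region'].sum(),ray(c,q,12))
print(hsv[185:195:3,160:180:4].tolist(),im[170,325],im[230,345])
cv2.imwrite('pics/v.png',cv2.resize(im[150:280,290:420,::-1],(585,585),interpolation=cv2.INTER_CUBIC))
E
```

```text
L (258, 112) 1053 [554.95 105.03  48.03   0.93]
L (243, 197) 914 [544.89  -4.49 208.44   0.93]
R (170, 188) 1169 [440.52   5.06 324.75   0.94]
L (248, 285) 960 [ 534.6  -122.84   14.42    0.87]
V (352, 225) 832 [675.7  -12.03 273.27   0.9 ]
clip 0.5 [385.72674419 227.27906977] 172 [727.80110696 -42.75459242  12.        ]
clip 0.48 [248.81728665 283.97702407] 914 [ 539.65186251 -128.9788583    12.        ]
[[[19, 192, 199], [18, 196, 117], [18, 193, 119], [18, 196, 117], [18, 195, 119]], [[20, 191, 220], [19, 191, 215], [19, 196, 116], [19, 195, 119], [18, 195, 118]], [[20, 192, 216], [19, 192, 218], [19, 190, 223], [19, 197, 133], [18, 197, 119]], [[14, 180, 92], [20, 190, 217], [20, 191, 216], [20, 191, 223], [19, 197, 154]]] [185 120  57] [64 63 54]
```

View pics/v.png

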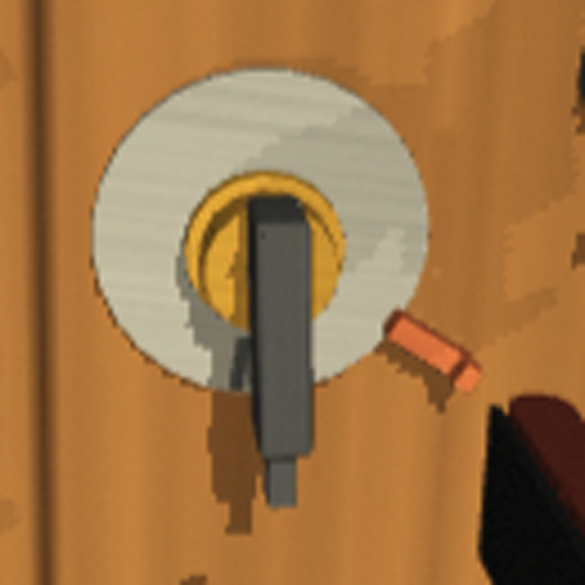

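```bash
python3 - <<'E'
from h import *
import pickle
c=cams.calibration('wrist');print(ray(c,(347.8,201.1),4), ray(c,(343.3,230.4),4))
a=np.array([675.7,-12]);d=np.array([727.8,-42.75])-a;print(np.degrees(np.arctan2(d[1],d[0])))
to(676,-12,46,3.3)
E
```

```text
[676.67875728  -8.70933852   4.        ] [671.76605147 -50.50794748   4.        ]
-30.549577388664236
t 4.5 tcp [635.7  34.6 258.7] yaw 0.1 q7 0.09 shift [-4.67  4.02 21.27] rz -3.2 tiltfix deg [-0. -0.  0.]
```

>>> {"name": "carry_out", "arguments": {
  "increments": [
    {"dx":-1.5,"dy":1.35,"dz":3,"rx":0,"ry":0,"rz":0,"grip":-1},
    {"dx":-1.5,"dy":1.35,"dz":4,"rx":0,"ry":0,"rz":0,"grip":-1},
    {"dx":-1.5,"dy":1.35,"dz":4,"rx":0,"ry":0,"rz":0,"grip":-1},
    {"dx":0,"dy":0,"dz":4,"rx":0,"ry":0,"rz":-3.2,"grip":-1},
    {"dx":0,"dy":0,"dz":4,"rx":0,"ry":0,"rz":0,"grip":-1},
    {"dx":0,"dy":0,"dz":2.3,"rx":0,"ry":0,"rz":0,"grip":-0.5},
    {"dx":0,"dy":0,"dz":0,"rx":0,"ry":0,"rz":0,"grip":0.2},
    {"dx":0,"dy":0,"dz":0,"rx":0,"ry":0,"rz":0,"grip":0.6},
    {"dx":0,"dy":0,"dz":0,"rx":0,"ry":0,"rz":0,"grip":1},
    {"dx":0,"dy":0,"dz":0,"rx":0,"ry":0,"rz":0,"grip":1},
    {"dx":0,"dy":0,"dz":0,"rx":0,"ry":0,"rz":0,"grip":1},
    {"dx":0,"dy":0,"dz":0,"rx":0,"ry":0,"rz":0,"grip":1}
  ]
}}

```text
t: 6.05
tool_pos: [676.3, -10.3, 45.8]
orientation: [0.0, 0.687, 0.727, 0.0]
contact_force: [-0.5, 0.7, 0.1]
finger_gap: 21.4
finger_force: 0.0
```

```bash
python3 - <<'E'
from h import *
to(676.2,-10.3,46,3.3);s=r.state();print(s['finger_gap'],s['finger_force'],s['contact_force'],s['moment'])
E
```

```text
t 6.0 tcp [676.3 -10.3  45.8] yaw 3.3 q7 0.34 shift [ 0.01 -0.01 -0.02] rz -0.0 tiltfix deg [ 0. -0. -0.]
21.39913089521595 0.0 [-0.53431112  0.7077901   0.11597784] [-0.0596364   0.02433321  0.01336477]
```

Fingers still closing; let them finish, then turn.

>>> {"name": "carry_out", "arguments": {
  "increments": [
    {"dx":0,"dy":0,"dz":0,"rx":0,"ry":0,"rz":0,"grip":1},
    {"dx":0,"dy":0,"dz":0,"rx":0,"ry":0,"rz":0,"grip":1},
    {"dx":0,"dy":0,"dz":0,"rx":0,"ry":0,"rz":0,"grip":1},
    {"dx":0,"dy":0,"dz":0,"rx":0,"ry":0,"rz":0,"grip":1}
  ]
}}

```text
t: 6.55
tool_pos: [676.9, -10.3, 45.7]
orientation: [0.0, 0.687, 0.727, 0.0]
contact_force: [3.3, 0.5, -1.7]
finger_gap: 13.9
finger_force: 30.0
```

>>> {"name": "carry_out", "arguments": {
  "increments": [
    {"dx":0,"dy":0,"dz":0,"rx":0,"ry":0,"rz":-6,"grip":1},
    {"dx":0,"dy":0,"dz":0,"rx":0,"ry":0,"rz":-8,"grip":1},
    {"dx":0,"dy":0,"dz":0,"rx":0,"ry":0,"rz":-8,"grip":1},
    {"dx":0,"dy":0,"dz":0,"rx":0,"ry":0,"rz":-8,"grip":1},
    {"dx":0,"dy":0,"dz":0,"rx":0,"ry":0,"rz":-8,"grip":1},
    {"dx":0,"dy":0,"dz":0,"rx":0,"ry":0,"rz":-8,"grip":1},
    {"dx":0,"dy":0,"dz":0,"rx":0,"ry":0,"rz":-8,"grip":1},
    {"dx":0,"dy":0,"dz":0,"rx":0,"ry":0,"rz":0,"grip":1}
  ]
}}

```text
t: 7.55
tool_pos: [677.5, -9.9, 45.7]
orientation: [0.001, 0.281, 0.96, 0.001]
contact_force: [6.3, 1.8, -3.5]
finger_gap: 14.0
finger_force: 30.0
```

>>> {"name": "carry_out", "arguments": {
  "increments": [
    {"dx":0,"dy":0,"dz":0,"rx":0,"ry":0,"rz":0,"grip":0.3},
    {"dx":0,"dy":0,"dz":0,"rx":0,"ry":0,"rz":0,"grip":0.3},
    {"dx":0,"dy":0,"dz":0,"rx":0,"ry":0,"rz":0,"grip":0.3},
    {"dx":0,"dy":0,"dz":-3,"rx":0,"ry":0,"rz":0,"grip":0.3},
    {"dx":0,"dy":0,"dz":-5,"rx":0,"ry":0,"rz":0,"grip":0.3},
    {"dx":4,"dy":0,"dz":-5,"rx":0,"ry":0,"rz":0,"grip":0.3},
    {"dx":4,"dy":0,"dz":-5,"rx":0,"ry":0,"rz":0,"grip":0.3},
    {"dx":0,"dy":0,"dz":0,"rx":0,"ry":0,"rz":0,"grip":0.3}
  ]
}}

```text
t: 8.55
tool_pos: [611.0, 34.0, 227.7]
orientation: [0.003, 0.28, 0.96, 0.002]
contact_force: [0.7, -0.6, -0.7]
finger_gap: 30.7
finger_force: 0.0
```

```bash
python3 - <<'E'
from h import *
to(676.2,-10.3,46,58)
im=cams.capture('wrist');c=cams.calibration('wrist')
print('proj axis',proj(c,[[676.2,-10.3,74],[728,-43,12]]))
hsv=cv2.cvtColor(im,cv2.COLOR_RGB2HSV)
for d in cams.cut_out('valve_grip','wrist'):
    m=d['region'];q=np.argwhere(m).mean(0)[::-1]
    print(d['p'],q,m.sum())
    if d['p']>.5: print(np.round(fit(c,m,BR['V'],676,-11,[np.radians(320)]),2))
for d in cams.cut_out('valve_index','wrist'):
    q=np.argwhere(d['region']).mean(0)[::-1];w=ray(c,q,12);print('clip',d['p'],q,w,np.degrees(np.arctan2(w[1]+10.3,w[0]-676.2)))
p=proj(c,[[676,-10,30]])[0].astype(int);print(p)
a,b=max(p[1]-100,0),max(p[0]-120,0);cv2.imwrite('pics/v2.png',cv2.resize(im[a:a+180,b:b+240,::-1],None,fx=3,fy=3,interpolation=cv2.INTER_CUBIC))
E
```

```text
t 8.6 tcp [611.   34.  227.7] yaw 57.4 q7 0.96 shift [-7.81 -0.33 18.19] rz -0.6 tiltfix deg [0.3 0.2 0. ]
proj axis [[315.71297301 260.55874603]
 [316.02230626 281.57464691]]
0.84 [314.65272938 262.75842044] 861
[675.42 -11.03 327.85   0.92]
clip 0.57 [314.59233449 262.71544715] [704.26743445 -29.97616259  12.        ] -35.031675275293935
[315 243]
```

View pics/v2.png

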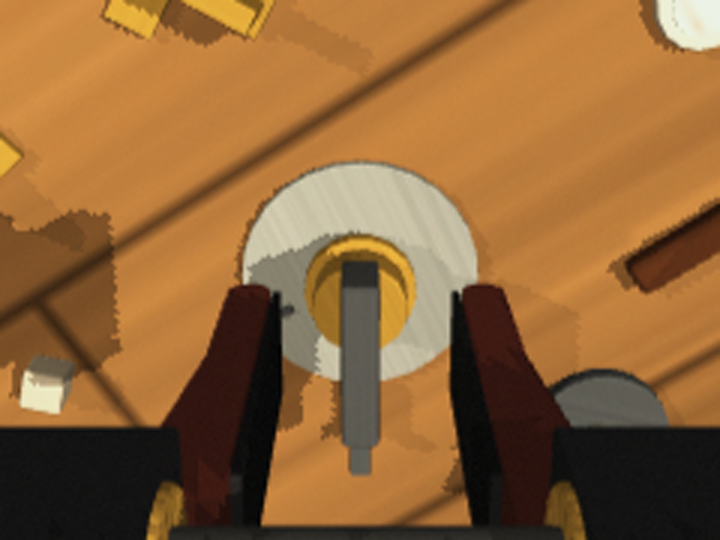

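```bash
cat >> h.py <<'E'
BR['T']=[(-110,110,-65,65,0,30),(110,174,-32,32,0,20)]
def rib(h,x,y,a):
    s=-10 if h=='L' else 10;a=np.radians(a);return x-s*np.sin(a),y+s*np.cos(a)
def look(h,x,y,z=20,cam='wrist'):
    "refit the bracket expected near x,y"
    c=cams.calibration(cam);cams.capture(cam)
    m=cut('left_1' if h=='L' else 'right_1',cam,proj(c,[[x,y,z]])[0])
    if m is None: print('not seen');return
    f=fit(c,m,BR[h],x,y);g=rib(h,*f[:3]);print(h,np.round(f,2),'rib',np.round(g,1),'tool yaw',round((f[2]+180)%180-90,1));return f,g
E
python3 - <<'E'
from h import *
cams.capture('top');c=cams.calibration('top')
for l,x,y in [('tray_left',502,-293),('tray_right',507,287)]:
    m=cut(l,'top',proj(c,[[x,y,15]])[0])
    for Wd in (30,32.5,45,65):
        BR['T'][1]=(110,174,-Wd,Wd,0,20)
        print(l,Wd,None if m is None else np.round(fit(c,m,BR['T'],x,y,np.radians([-10,0,10])),2))
look('L',555,105);look('L',545,-4)
to(555,105,200,-42)
E
```

```text
tray_left 30 [ 505.66 -293.02  352.32    0.98]
tray_left 32.5 [ 505.66 -293.02  352.33    0.98]
tray_left 45 [ 505.64 -293.06  352.38    0.94]
tray_left 65 [ 505.   -293.01  352.24    0.88]
tray_right 30 [509.12 288.93 357.32   0.98]
tray_right 32.5 [508.99 289.04 357.35   0.98]
tray_right 45 [509.02 288.92 357.47   0.94]
tray_right 65 [508.67 289.03 357.38   0.88]
L [555.6  105.3   48.31   0.95] rib [563.1  98.7] tool yaw -41.7
L [544.7   -4.32 208.2    0.95] rib [540.    4.5] tool yaw -61.8
t 9.1 tcp [610.5  31.4 222.4] yaw 57.2 q7 0.96 shift [8.65 3.18 2.24] rz -80.8 tiltfix deg [-0.1 -0.   0. ]
```

>>> {"name": "carry_out", "arguments": {
  "increments": [
    {"dx":3.8,"dy":1.55,"dz":2,"rx":0,"ry":0,"rz":0,"grip":0},
    {"dx":3.8,"dy":1.55,"dz":3,"rx":0,"ry":0,"rz":0,"grip":0},
    {"dx":0,"dy":0,"dz":0,"rx":0,"ry":0,"rz":9.9,"grip":0},
    {"dx":0,"dy":0,"dz":0,"rx":0,"ry":0,"rz":9.9,"grip":0},
    {"dx":0,"dy":0,"dz":0,"rx":0,"ry":0,"rz":9.9,"grip":0},
    {"dx":0,"dy":0,"dz":0,"rx":0,"ry":0,"rz":9.9,"grip":0},
    {"dx":0,"dy":0,"dz":0,"rx":0,"ry":0,"rz":9.9,"grip":0},
    {"dx":0,"dy":0,"dz":0,"rx":0,"ry":0,"rz":9.9,"grip":0},
    {"dx":0,"dy":0,"dz":0,"rx":0,"ry":0,"rz":9.9,"grip":0},
    {"dx":0,"dy":0,"dz":0,"rx":0,"ry":0,"rz":9.9,"grip":0},
    {"dx":0,"dy":0,"dz":0,"rx":0,"ry":0,"rz":9.9,"grip":0},
    {"dx":0,"dy":0,"dz":0,"rx":0,"ry":0,"rz":9.9,"grip":0}
  ]
}}

```text
t: 10.55
tool_pos: [563.5, 98.9, 173.1]
orientation: [0.0, 0.914, 0.406, -0.0]
contact_force: [0.6, 0.2, 0.2]
finger_gap: 43.9
finger_force: 0.0
```

```bash
python3 - <<'E'
from h import *
f,g=look('L',555,105)
to(563.1,98.7,10,-41.7)
E
```

```text
L [555.23 104.67  48.01   0.93] rib [562.7  98. ] tool yaw -42.0
t 10.7 tcp [563.5  99.  172.9] yaw -41.8 q7 -0.71 shift [-3.000e-02 -1.000e-02  1.629e+01] rz -0.1 tiltfix deg [0. 0. 0.]
```

>>> {"name": "carry_out", "arguments": {
  "increments": [
    {"dx":0,"dy":0,"dz":5.5,"rx":0,"ry":0,"rz":0,"grip":0},
    {"dx":0,"dy":0,"dz":5.5,"rx":0,"ry":0,"rz":0,"grip":0},
    {"dx":0,"dy":0,"dz":5.2,"rx":0,"ry":0,"rz":0,"grip":0},
    {"dx":0,"dy":0,"dz":0,"rx":0,"ry":0,"rz":0,"grip":1},
    {"dx":0,"dy":0,"dz":0,"rx":0,"ry":0,"rz":0,"grip":1},
    {"dx":0,"dy":0,"dz":0,"rx":0,"ry":0,"rz":0,"grip":1},
    {"dx":0,"dy":0,"dz":0,"rx":0,"ry":0,"rz":0,"grip":1},
    {"dx":0,"dy":0,"dz":0,"rx":0,"ry":0,"rz":0,"grip":1},
    {"dx":0,"dy":0,"dz":0,"rx":0,"ry":0,"rz":0,"grip":1},
    {"dx":0,"dy":0,"dz":-3,"rx":0,"ry":0,"rz":0,"grip":1},
    {"dx":0,"dy":0,"dz":-5,"rx":0,"ry":0,"rz":0,"grip":1},
    {"dx":0,"dy":0,"dz":-5,"rx":0,"ry":0,"rz":0,"grip":1}
  ]
}}

```text
t: 12.15
tool_pos: [562.7, 99.0, 142.5]
orientation: [-0.0, 0.913, 0.409, -0.001]
contact_force: [0.1, -0.2, -2.1]
finger_gap: 9.8
finger_force: 30.0
```

```bash
cat >> h.py <<'E'
def slot(tray,u,v=0):
    x,y,a={'L':(505.5,-293,-7.65),'R':(509,289,-2.65)}[tray];b=np.radians(a)
    return x+u*np.cos(b)-v*np.sin(b),y+u*np.sin(b)+v*np.cos(b),a
E
python3 - <<'E'
from h import *
x,y,a=slot('L',65);print(x,y,r.state()['finger_gap'],r.state()['finger_force']);to(x,y,16,a)
E
```

```text
569.9214835787884 -301.65288700422593 9.810227709217024 29.996871650218964
t 12.2 tcp [562.7  99.  142.5] yaw -41.7 q7 -0.67 shift [-29.42  27.2   12.66] rz -34.1 tiltfix deg [-0.   0.1  0. ]
```

>>> {"name": "carry_out", "arguments": {
  "increments": [
    {"dx":-3.27,"dy":3.02,"dz":0,"rx":0,"ry":0,"rz":0,"grip":1},
    {"dx":-3.27,"dy":3.02,"dz":0,"rx":0,"ry":0,"rz":0,"grip":1},
    {"dx":-3.27,"dy":3.02,"dz":0,"rx":0,"ry":0,"rz":0,"grip":1},
    {"dx":-3.27,"dy":3.02,"dz":0,"rx":0,"ry":0,"rz":0,"grip":1},
    {"dx":-3.27,"dy":3.02,"dz":0,"rx":0,"ry":0,"rz":0,"grip":1},
    {"dx":-3.27,"dy":3.02,"dz":0,"rx":0,"ry":0,"rz":0,"grip":1},
    {"dx":-3.27,"dy":3.02,"dz":0,"rx":0,"ry":0,"rz":0,"grip":1},
    {"dx":-3.27,"dy":3.02,"dz":0,"rx":0,"ry":0,"rz":0,"grip":1},
    {"dx":-3.27,"dy":3.02,"dz":2,"rx":0,"ry":0,"rz":0,"grip":1},
    {"dx":0,"dy":0,"dz":2,"rx":0,"ry":0,"rz":-10,"grip":1},
    {"dx":0,"dy":0,"dz":0,"rx":0,"ry":0,"rz":-10,"grip":1},
    {"dx":0,"dy":0,"dz":0,"rx":0,"ry":0,"rz":-10,"grip":1}
  ]
}}

```text
t: 13.65
tool_pos: [569.7, -301.3, 100.7]
orientation: [-0.001, 0.774, 0.633, -0.0]
contact_force: [-0.2, 0.9, -2.1]
finger_gap: 9.2
finger_force: 30.0
```

```bash
python3 - <<'E'
from h import *
im=cams.capture('wrist');cv2.imwrite('pics/p1.png',im[:,:,::-1])
x,y,a=slot('L',65);print(r.state()['finger_gap']);to(x,y,16,a)
E
```

```text
9.892989268988817
t 13.7 tcp [ 569.7 -301.5  101.1] yaw -11.0 q7 0.49 shift [-0.01  0.03  8.51] rz -3.4 tiltfix deg [-0. -0.  0.]
```

View pics/p1.png

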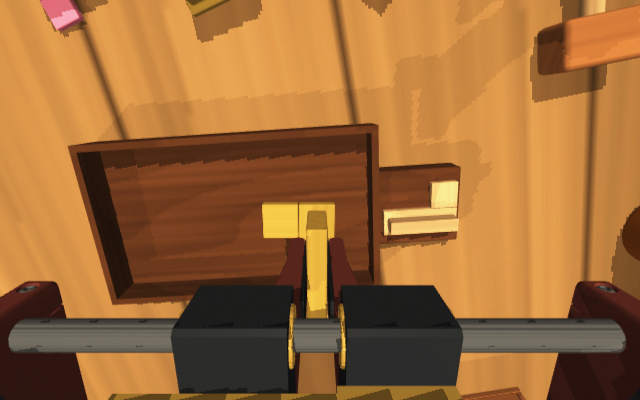

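The bracket is held level over the left tray (rib at (317,250), toe at (280,220)), and the pattern at (420,210) has its toe on the left. I'll lower it.

>>> {"name": "carry_out", "arguments": {
  "increments": [
    {"dx":0,"dy":0,"dz":3,"rx":0,"ry":0,"rz":-3.4,"grip":1},
    {"dx":0,"dy":0,"dz":3,"rx":0,"ry":0,"rz":0,"grip":1},
    {"dx":0,"dy":0,"dz":1.5,"rx":0,"ry":0,"rz":0,"grip":1},
    {"dx":0,"dy":0,"dz":0.95,"rx":0,"ry":0,"rz":0,"grip":1},
    {"dx":0,"dy":0,"dz":0,"rx":0,"ry":0,"rz":0,"grip":0.5},
    {"dx":0,"dy":0,"dz":0,"rx":0,"ry":0,"rz":0,"grip":0.4},
    {"dx":0,"dy":0,"dz":0,"rx":0,"ry":0,"rz":0,"grip":0.4},
    {"dx":0,"dy":0,"dz":-2,"rx":0,"ry":0,"rz":0,"grip":0.4},
    {"dx":0,"dy":0,"dz":-5,"rx":0,"ry":0,"rz":0,"grip":0.4},
    {"dx":0,"dy":0,"dz":-5,"rx":0,"ry":0,"rz":0,"grip":0.4}
  ]
}}

```text
t: 14.95
tool_pos: [570.3, -301.7, 139.4]
orientation: [0.0, 0.757, 0.654, 0.0]
contact_force: [0.3, 0.5, 0.0]
finger_gap: 26.7
finger_force: 0.0
```

```bash
python3 - <<'E'
from h import *
look('L',535,-123,cam='top');look('L',535,-123)
to(534.6,-122.8,100,-75.6)
E
```

```text
L [ 533.11 -120.38   13.95    0.81] rib [ 535.5 -130.1] tool yaw -76.0
not seen
t 15.2 tcp [ 571.2 -301.8  138.9] yaw -8.3 q7 0.51 shift [17.19 -6.23  3.86] rz 67.3 tiltfix deg [ 0.2  0.  -0. ]
```

>>> {"name": "carry_out", "arguments": {
  "increments": [
    {"dx":4.07,"dy":-1.46,"dz":-1,"rx":0,"ry":0,"rz":0,"grip":0},
    {"dx":4.07,"dy":-1.46,"dz":-1,"rx":0,"ry":0,"rz":0,"grip":0},
    {"dx":4.07,"dy":-1.46,"dz":0,"rx":0,"ry":0,"rz":0,"grip":0},
    {"dx":4.07,"dy":-1.46,"dz":0,"rx":0,"ry":0,"rz":0,"grip":0},
    {"dx":0,"dy":0,"dz":0,"rx":0,"ry":0,"rz":9.6,"grip":0},
    {"dx":0,"dy":0,"dz":0,"rx":0,"ry":0,"rz":9.6,"grip":0},
    {"dx":0,"dy":0,"dz":0,"rx":0,"ry":0,"rz":9.6,"grip":0},
    {"dx":0,"dy":0,"dz":0,"rx":0,"ry":0,"rz":9.6,"grip":0},
    {"dx":0,"dy":0,"dz":0,"rx":0,"ry":0,"rz":9.6,"grip":0},
    {"dx":0,"dy":0,"dz":0,"rx":0,"ry":0,"rz":9.6,"grip":0},
    {"dx":0,"dy":0,"dz":0,"rx":0,"ry":0,"rz":9.6,"grip":0}
  ]
}}

```text
t: 16.52
tool_pos: [535.2, -131.6, 155.7]
orientation: [-0.0, 0.992, 0.123, -0.001]
contact_force: [0.5, 0.1, 0.1]
finger_gap: 44.0
finger_force: 0.0
```

```bash
python3 - <<'E'
from h import *
q=look('L',535,-123)
f,g=q if q else (0,0)
if q: to(g[0],g[1],11,f[2]+90)
E
```

```text
L [ 534.11 -122.53   11.08    0.95] rib [ 536.  -132.3] tool yaw -78.9
t 16.6 tcp [ 535.3 -131.6  155.7] yaw -75.6 q7 -0.8 shift [ 0.09  0.09 14.47] rz 3.3 tiltfix deg [-0.   0.1  0. ]
```

>>> {"name": "carry_out", "arguments": {
  "increments": [
    {"dx":0.1,"dy":0.1,"dz":4.5,"rx":0,"ry":0,"rz":2.5,"grip":0},
    {"dx":0,"dy":0,"dz":5,"rx":0,"ry":0,"rz":0,"grip":0},
    {"dx":0,"dy":0,"dz":5,"rx":0,"ry":0,"rz":0,"grip":0},
    {"dx":0,"dy":0,"dz":0,"rx":0,"ry":0,"rz":0,"grip":1},
    {"dx":0,"dy":0,"dz":0,"rx":0,"ry":0,"rz":0,"grip":1},
    {"dx":0,"dy":0,"dz":0,"rx":0,"ry":0,"rz":0,"grip":1},
    {"dx":0,"dy":0,"dz":0,"rx":0,"ry":0,"rz":0,"grip":1},
    {"dx":0,"dy":0,"dz":0,"rx":0,"ry":0,"rz":0,"grip":1},
    {"dx":0,"dy":0,"dz":0,"rx":0,"ry":0,"rz":0,"grip":1},
    {"dx":0,"dy":0,"dz":-3,"rx":0,"ry":0,"rz":0,"grip":1},
    {"dx":0,"dy":0,"dz":-5,"rx":0,"ry":0,"rz":0,"grip":1},
    {"dx":0,"dy":0,"dz":-5,"rx":0,"ry":0,"rz":0,"grip":1}
  ]
}}

```text
t: 18.12
tool_pos: [537.0, -132.6, 143.4]
orientation: [-0.0, 0.995, 0.104, -0.0]
contact_force: [0.9, 1.3, -0.8]
finger_gap: 10.0
finger_force: 30.0
```

```bash
python3 - <<'E'
from h import *
x,y,a=slot('L',0);to(x,y,17,a)
E
```

```text
t 18.1 tcp [ 537.  -132.6  143.4] yaw -78.0 q7 -0.81 shift [-6.4  15.04 12.64] rz -70.4 tiltfix deg [-0.  0.  0.]
```

>>> {"name": "carry_out", "arguments": {
  "increments": [
    {"dx":-1.6,"dy":3.76,"dz":0,"rx":0,"ry":0,"rz":0,"grip":1},
    {"dx":-1.6,"dy":3.76,"dz":0,"rx":0,"ry":0,"rz":0,"grip":1},
    {"dx":-1.6,"dy":3.76,"dz":0,"rx":0,"ry":0,"rz":0,"grip":1},
    {"dx":-1.6,"dy":3.76,"dz":0,"rx":0,"ry":0,"rz":0,"grip":1},
    {"dx":0,"dy":0,"dz":0,"rx":0,"ry":0,"rz":-10,"grip":1},
    {"dx":0,"dy":0,"dz":0,"rx":0,"ry":0,"rz":-10,"grip":1},
    {"dx":0,"dy":0,"dz":0,"rx":0,"ry":0,"rz":-10,"grip":1},
    {"dx":0,"dy":0,"dz":0,"rx":0,"ry":0,"rz":-10,"grip":1},
    {"dx":0,"dy":0,"dz":1,"rx":0,"ry":0,"rz":-10,"grip":1},
    {"dx":0,"dy":0,"dz":1,"rx":0,"ry":0,"rz":-10,"grip":1},
    {"dx":0,"dy":0,"dz":1,"rx":0,"ry":0,"rz":-10,"grip":1},
    {"dx":0,"dy":0,"dz":0,"rx":0,"ry":0,"rz":0,"grip":1}
  ]
}}

```text
t: 19.62
tool_pos: [505.3, -292.9, 111.6]
orientation: [-0.001, 0.755, 0.655, -0.0]
contact_force: [-0.2, -0.1, -1.8]
finger_gap: 9.9
finger_force: 30.0
```

```bash
python3 - <<'E'
from h import *
x,y,a=slot('L',0);to(x,y,16,a);print(r.state()['finger_gap'])
E
```

```text
t 19.6 tcp [ 505.3 -292.9  111.6] yaw -8.1 q7 0.53 shift [-0.01  0.03  9.56] rz -0.5 tiltfix deg [-0. -0.  0.]
9.935777964807757
```

>>> {"name": "carry_out", "arguments": {
  "increments": [
    {"dx":0,"dy":0,"dz":4,"rx":0,"ry":0,"rz":-0.5,"grip":1},
    {"dx":0,"dy":0,"dz":3,"rx":0,"ry":0,"rz":0,"grip":1},
    {"dx":0,"dy":0,"dz":1.5,"rx":0,"ry":0,"rz":0,"grip":1},
    {"dx":0,"dy":0,"dz":1.0,"rx":0,"ry":0,"rz":0,"grip":1},
    {"dx":0,"dy":0,"dz":0,"rx":0,"ry":0,"rz":0,"grip":0.5},
    {"dx":0,"dy":0,"dz":0,"rx":0,"ry":0,"rz":0,"grip":0.4},
    {"dx":0,"dy":0,"dz":0,"rx":0,"ry":0,"rz":0,"grip":0.4},
    {"dx":0,"dy":0,"dz":-2,"rx":0,"ry":0,"rz":0,"grip":0.4},
    {"dx":0,"dy":0,"dz":-5,"rx":0,"ry":0,"rz":0,"grip":0.4},
    {"dx":0,"dy":0,"dz":-5,"rx":0,"ry":0,"rz":0,"grip":0.4},
    {"dx":0,"dy":0,"dz":-2,"rx":0,"ry":0,"rz":0,"grip":0.4}
  ]
}}

```text
t: 21.0
tool_pos: [507.3, -294.2, 161.4]
orientation: [0.003, 0.752, 0.659, 0.001]
contact_force: [0.6, -0.1, -1.2]
finger_gap: 26.4
finger_force: 0.0
```

```bash
python3 - <<'E'
from h import *
q=look('L',545,-4,cam='top')
to(540,4.5,170,-61.8)
E
```

```text
L [544.4   -1.97 208.9    0.9 ] rib [539.6   6.8] tool yaw -61.1
t 21.1 tcp [ 507.6 -294.2  160.7] yaw -7.6 q7 0.51 shift [30.03 -0.71 -0.97] rz 54.2 tiltfix deg [0.4 0.1 0. ]
```

>>> {"name": "carry_out", "arguments": {
  "increments": [
    {"dx":5,"dy":-0.12,"dz":-0.2,"rx":0,"ry":0,"rz":0,"grip":0},
    {"dx":5,"dy":-0.12,"dz":-0.2,"rx":0,"ry":0,"rz":0,"grip":0},
    {"dx":5,"dy":-0.12,"dz":-0.2,"rx":0,"ry":0,"rz":0,"grip":0},
    {"dx":5,"dy":-0.12,"dz":0,"rx":0,"ry":0,"rz":0,"grip":0},
    {"dx":5,"dy":-0.12,"dz":0,"rx":0,"ry":0,"rz":0,"grip":0},
    {"dx":5,"dy":-0.12,"dz":0,"rx":0,"ry":0,"rz":0,"grip":0},
    {"dx":0,"dy":0,"dz":0,"rx":0,"ry":0,"rz":10.6,"grip":0},
    {"dx":0,"dy":0,"dz":0,"rx":0,"ry":0,"rz":10.6,"grip":0},
    {"dx":0,"dy":0,"dz":0,"rx":0,"ry":0,"rz":10.6,"grip":0},
    {"dx":0,"dy":0,"dz":0,"rx":0,"ry":0,"rz":10.6,"grip":0},
    {"dx":0,"dy":0,"dz":0,"rx":0,"ry":0,"rz":10.6,"grip":0},
    {"dx":0,"dy":0,"dz":0,"rx":0,"ry":0,"rz":0,"grip":0}
  ]
}}

```text
t: 22.6
tool_pos: [537.6, 5.3, 162.2]
orientation: [0.0, 0.967, 0.255, -0.001]
contact_force: [0.2, 0.7, -0.3]
finger_gap: 43.8
finger_force: 0.0
```

```bash
python3 - <<'E'
from h import *
q=look('L',545,-4)
f,g=q if q else (0,0)
if q: to(g[0],g[1],11,f[2]+90)
E
```

```text
L [544.48  -4.48 209.2    0.96] rib [539.6   4.3] tool yaw -60.8
t 22.7 tcp [537.7   5.3 162.4] yaw -60.3 q7 -0.91 shift [ 0.12  0.19 15.14] rz 0.5 tiltfix deg [-0.  0.  0.]
```

>>> {"name": "carry_out", "arguments": {
  "increments": [
    {"dx":0.1,"dy":0.2,"dz":5.1,"rx":0,"ry":0,"rz":0.5,"grip":0},
    {"dx":0,"dy":0,"dz":5,"rx":0,"ry":0,"rz":0,"grip":0},
    {"dx":0,"dy":0,"dz":5,"rx":0,"ry":0,"rz":0,"grip":0},
    {"dx":0,"dy":0,"dz":0,"rx":0,"ry":0,"rz":0,"grip":1},
    {"dx":0,"dy":0,"dz":0,"rx":0,"ry":0,"rz":0,"grip":1},
    {"dx":0,"dy":0,"dz":0,"rx":0,"ry":0,"rz":0,"grip":1},
    {"dx":0,"dy":0,"dz":0,"rx":0,"ry":0,"rz":0,"grip":1},
    {"dx":0,"dy":0,"dz":0,"rx":0,"ry":0,"rz":0,"grip":1},
    {"dx":0,"dy":0,"dz":0,"rx":0,"ry":0,"rz":0,"grip":1},
    {"dx":0,"dy":0,"dz":-3,"rx":0,"ry":0,"rz":0,"grip":1},
    {"dx":0,"dy":0,"dz":-5,"rx":0,"ry":0,"rz":0,"grip":1},
    {"dx":0,"dy":0,"dz":-5,"rx":0,"ry":0,"rz":0,"grip":1}
  ]
}}

```text
t: 24.2
tool_pos: [539.3, 4.1, 143.1]
orientation: [-0.0, 0.968, 0.25, -0.0]
contact_force: [0.8, -0.1, -2.8]
finger_gap: 9.9
finger_force: 30.0
```

```bash
python3 - <<'E'
from h import *
x,y,a=slot('L',-70);to(x,y,17,a)
E
```

```text
t 24.2 tcp [539.3   4.1 143.1] yaw -61.0 q7 -0.89 shift [-22.96  20.18  12.62] rz -53.4 tiltfix deg [-0.   0.1  0. ]
```

>>> {"name": "carry_out", "arguments": {
  "increments": [
    {"dx":-3.28,"dy":2.88,"dz":0,"rx":0,"ry":0,"rz":0,"grip":1},
    {"dx":-3.28,"dy":2.88,"dz":0,"rx":0,"ry":0,"rz":0,"grip":1},
    {"dx":-3.28,"dy":2.88,"dz":0,"rx":0,"ry":0,"rz":0,"grip":1},
    {"dx":-3.28,"dy":2.88,"dz":0,"rx":0,"ry":0,"rz":0,"grip":1},
    {"dx":-3.28,"dy":2.88,"dz":0,"rx":0,"ry":0,"rz":0,"grip":1},
    {"dx":-3.28,"dy":2.88,"dz":0,"rx":0,"ry":0,"rz":0,"grip":1},
    {"dx":-3.28,"dy":2.88,"dz":0,"rx":0,"ry":0,"rz":0,"grip":1},
    {"dx":0,"dy":0,"dz":0,"rx":0,"ry":0,"rz":-10.6,"grip":1},
    {"dx":0,"dy":0,"dz":0,"rx":0,"ry":0,"rz":-10.6,"grip":1},
    {"dx":0,"dy":0,"dz":1,"rx":0,"ry":0,"rz":-10.6,"grip":1},
    {"dx":0,"dy":0,"dz":1,"rx":0,"ry":0,"rz":-10.6,"grip":1},
    {"dx":0,"dy":0,"dz":1,"rx":0,"ry":0,"rz":-10.6,"grip":1}
  ]
}}

```text
t: 25.7
tool_pos: [436.5, -283.3, 111.6]
orientation: [-0.0, 0.753, 0.658, 0.0]
contact_force: [-0.6, 0.2, -1.5]
finger_gap: 9.6
finger_force: 30.0
```

```bash
python3 - <<'E'
from h import *
x,y,a=slot('L',-70);to(x,y,16,a);print(r.state()['finger_gap'])
im=cams.capture('wrist');cv2.imwrite('pics/p2.png',im[:,:,::-1])
E
```

```text
t 25.7 tcp [ 436.5 -283.3  111.6] yaw -7.7 q7 0.54 shift [-0.05 -0.03  9.56] rz -0.0 tiltfix deg [-0. -0. -0.]
9.64540733836338
```

View pics/p2.png

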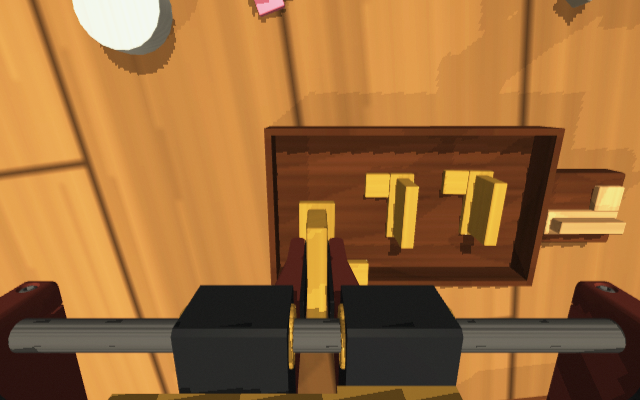

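The first two brackets stand flat, with ribs at (405,215) and (485,210). The third, held at (317,250), is clear of both and of the rim.

>>> {"name": "carry_out", "arguments": {
  "increments": [
    {"dx":0,"dy":0,"dz":4,"rx":0,"ry":0,"rz":0,"grip":1},
    {"dx":0,"dy":0,"dz":3,"rx":0,"ry":0,"rz":0,"grip":1},
    {"dx":0,"dy":0,"dz":1.5,"rx":0,"ry":0,"rz":0,"grip":1},
    {"dx":0,"dy":0,"dz":1.0,"rx":0,"ry":0,"rz":0,"grip":1},
    {"dx":0,"dy":0,"dz":0,"rx":0,"ry":0,"rz":0,"grip":0.5},
    {"dx":0,"dy":0,"dz":0,"rx":0,"ry":0,"rz":0,"grip":0.4},
    {"dx":0,"dy":0,"dz":0,"rx":0,"ry":0,"rz":0,"grip":0.4},
    {"dx":0,"dy":0,"dz":-2,"rx":0,"ry":0,"rz":0,"grip":0.4},
    {"dx":0,"dy":0,"dz":-5,"rx":0,"ry":0,"rz":0,"grip":0.4},
    {"dx":0,"dy":0,"dz":-5,"rx":0,"ry":0,"rz":0,"grip":0.4},
    {"dx":0,"dy":0,"dz":-2,"rx":0,"ry":0,"rz":0,"grip":0.4}
  ]
}}

```text
t: 27.12
tool_pos: [438.1, -284.4, 160.0]
orientation: [0.002, 0.755, 0.656, 0.001]
contact_force: [-0.6, 0.6, 0.1]
finger_gap: 26.2
finger_force: 0.0
```

```bash
python3 - <<'E'
from h import *
q=look('R',440,5,cam='top')
to(446,13,170,54.75)
E
```

```text
R [440.3    7.8  325.33   0.92] rib [446.  16.] tool yaw 55.3
t 27.2 tcp [ 438.4 -284.4  159.4] yaw -8.0 q7 0.51 shift [29.55 -3.4  -1.11] rz -62.8 tiltfix deg [ 0.3  0.1 -0. ]
```

>>> {"name": "carry_out", "arguments": {
  "increments": [
    {"dx":4.95,"dy":-0.57,"dz":-0.1,"rx":0,"ry":0,"rz":0,"grip":0},
    {"dx":4.95,"dy":-0.57,"dz":-0.1,"rx":0,"ry":0,"rz":0,"grip":0},
    {"dx":4.95,"dy":-0.57,"dz":-0.1,"rx":0,"ry":0,"rz":0,"grip":0},
    {"dx":4.95,"dy":-0.57,"dz":0,"rx":0,"ry":0,"rz":0,"grip":0},
    {"dx":4.95,"dy":-0.57,"dz":0,"rx":0,"ry":0,"rz":0,"grip":0},
    {"dx":4.95,"dy":-0.57,"dz":0,"rx":0,"ry":0,"rz":0,"grip":0},
    {"dx":0,"dy":0,"dz":0,"rx":0,"ry":0,"rz":-10.5,"grip":0},
    {"dx":0,"dy":0,"dz":0,"rx":0,"ry":0,"rz":-10.5,"grip":0},
    {"dx":0,"dy":0,"dz":0,"rx":0,"ry":0,"rz":-10.5,"grip":0},
    {"dx":0,"dy":0,"dz":0,"rx":0,"ry":0,"rz":-10.5,"grip":0},
    {"dx":0,"dy":0,"dz":0,"rx":0,"ry":0,"rz":-10.5,"grip":0},
    {"dx":0,"dy":0,"dz":0,"rx":0,"ry":0,"rz":-10.5,"grip":0}
  ]
}}

```text
t: 28.72
tool_pos: [443.6, 15.3, 158.6]
orientation: [-0.001, 0.298, 0.955, -0.0]
contact_force: [0.6, 0.4, -0.9]
finger_gap: 43.7
finger_force: 0.0
```

```bash
python3 - <<'E'
from h import *
q=look('R',440,5)
f,g=q if q else (0,0)
if q: to(g[0],g[1],11,f[2]+90)
else: to(446,13,11,55)
E
```

```text
R [441.32   5.81 325.99   0.95] rib [446.9  14.1] tool yaw 56.0
t 28.8 tcp [443.7  15.2 158.7] yaw 55.0 q7 0.83 shift [-0.35  0.11 14.77] rz -1.0 tiltfix deg [-0.1 -0.1 -0. ]
```

>>> {"name": "carry_out", "arguments": {
  "increments": [
    {"dx":-0.3,"dy":0.1,"dz":4.8,"rx":0,"ry":0,"rz":-1,"grip":0},
    {"dx":0,"dy":0,"dz":5,"rx":0,"ry":0,"rz":0,"grip":0},
    {"dx":0,"dy":0,"dz":5,"rx":0,"ry":0,"rz":0,"grip":0},
    {"dx":0,"dy":0,"dz":0,"rx":0,"ry":0,"rz":0,"grip":1},
    {"dx":0,"dy":0,"dz":0,"rx":0,"ry":0,"rz":0,"grip":1},
    {"dx":0,"dy":0,"dz":0,"rx":0,"ry":0,"rz":0,"grip":1},
    {"dx":0,"dy":0,"dz":0,"rx":0,"ry":0,"rz":0,"grip":1},
    {"dx":0,"dy":0,"dz":0,"rx":0,"ry":0,"rz":0,"grip":1},
    {"dx":0,"dy":0,"dz":0,"rx":0,"ry":0,"rz":0,"grip":1},
    {"dx":0,"dy":0,"dz":-3,"rx":0,"ry":0,"rz":0,"grip":1},
    {"dx":0,"dy":0,"dz":-5,"rx":0,"ry":0,"rz":0,"grip":1},
    {"dx":0,"dy":0,"dz":-5,"rx":0,"ry":0,"rz":0,"grip":1}
  ]
}}

```text
t: 30.32
tool_pos: [446.9, 14.3, 143.6]
orientation: [-0.0, 0.293, 0.956, 0.0]
contact_force: [0.7, 0.7, -1.9]
finger_gap: 10.0
finger_force: 30.0
```

```bash
python3 - <<'E'
from h import *
x,y,a=slot('R',0);to(x,y,16,a)
E
```

```text
t 30.3 tcp [446.9  14.3 143.6] yaw 55.9 q7 0.86 shift [10.23 26.23 12.77] rz 58.6 tiltfix deg [ 0. -0. -0.]
```

>>> {"name": "carry_out", "arguments": {
  "increments": [
    {"dx":1.7,"dy":4.37,"dz":0,"rx":0,"ry":0,"rz":0,"grip":1},
    {"dx":1.7,"dy":4.37,"dz":0,"rx":0,"ry":0,"rz":0,"grip":1},
    {"dx":1.7,"dy":4.37,"dz":0,"rx":0,"ry":0,"rz":0,"grip":1},
    {"dx":1.7,"dy":4.37,"dz":0,"rx":0,"ry":0,"rz":0,"grip":1},
    {"dx":1.7,"dy":4.37,"dz":0,"rx":0,"ry":0,"rz":0,"grip":1},
    {"dx":1.7,"dy":4.37,"dz":0,"rx":0,"ry":0,"rz":0,"grip":1},
    {"dx":0,"dy":0,"dz":0,"rx":0,"ry":0,"rz":9.8,"grip":1},
    {"dx":0,"dy":0,"dz":0,"rx":0,"ry":0,"rz":9.8,"grip":1},
    {"dx":0,"dy":0,"dz":0,"rx":0,"ry":0,"rz":9.8,"grip":1},
    {"dx":0,"dy":0,"dz":1,"rx":0,"ry":0,"rz":9.8,"grip":1},
    {"dx":0,"dy":0,"dz":1,"rx":0,"ry":0,"rz":9.8,"grip":1},
    {"dx":0,"dy":0,"dz":1,"rx":0,"ry":0,"rz":9.8,"grip":1}
  ]
}}

```text
t: 31.82
tool_pos: [509.2, 288.8, 112.1]
orientation: [-0.0, 0.726, 0.687, 0.0]
contact_force: [0.1, -0.9, -2.6]
finger_gap: 9.7
finger_force: 30.0
```

```bash
python3 - <<'E'
from h import *
x,y,a=slot('R',0);to(x,y,16,a);print(r.state()['finger_gap'])
E
```

```text
t 31.8 tcp [509.2 288.8 112.1] yaw -3.2 q7 -0.5 shift [ 0.02 -0.03  9.61] rz -0.5 tiltfix deg [ 0. -0. -0.]
9.746602176996252
```

>>> {"name": "carry_out", "arguments": {
  "increments": [
    {"dx":0,"dy":0,"dz":4,"rx":0,"ry":0,"rz":-0.5,"grip":1},
    {"dx":0,"dy":0,"dz":3,"rx":0,"ry":0,"rz":0,"grip":1},
    {"dx":0,"dy":0,"dz":1.5,"rx":0,"ry":0,"rz":0,"grip":1},
    {"dx":0,"dy":0,"dz":1.05,"rx":0,"ry":0,"rz":0,"grip":1},
    {"dx":0,"dy":0,"dz":0,"rx":0,"ry":0,"rz":0,"grip":0.5},
    {"dx":0,"dy":0,"dz":0,"rx":0,"ry":0,"rz":0,"grip":0.4},
    {"dx":0,"dy":0,"dz":0,"rx":0,"ry":0,"rz":0,"grip":0.4},
    {"dx":0,"dy":0,"dz":-2,"rx":0,"ry":0,"rz":0,"grip":0.4},
    {"dx":0,"dy":0,"dz":-5,"rx":0,"ry":0,"rz":0,"grip":0.4},
    {"dx":0,"dy":0,"dz":-5,"rx":0,"ry":0,"rz":0,"grip":0.4},
    {"dx":0,"dy":0,"dz":-4,"rx":0,"ry":0,"rz":0,"grip":0.4}
  ]
}}

```text
t: 33.2
tool_pos: [510.3, 288.9, 180.0]
orientation: [0.0, 0.722, 0.692, 0.002]
contact_force: [0.2, 0.3, -0.4]
finger_gap: 26.1
finger_force: 0.0
```

```bash
python3 - <<'E'
from h import *
im=cams.capture('top');c=cams.calibration('top')
for k,lab in [('V','valve_grip')]:
    m=cut(lab,'top',proj(c,[[685,-16,60]])[0]);
    if m is not None: print(np.round(fit(c,m,BR['V'],676,-11,[np.radians(328)]),2))
for d in cams.cut_out('valve_index','top'):
    q=np.argwhere(d['region']).mean(0)[::-1];w=ray(c,q,12);print('clip',d['p'],q,w)
to(676,-10.5,170,57.8)
cv2.imwrite('pics/t2.png',cv2.resize(im[100:310,190:510,::-1],(800,525),interpolation=cv2.INTER_CUBIC))
E
```

```text
[673.79  -6.83 327.79   0.78]
clip 0.73 [357.31791908 176.34104046] [700.82757144 -18.97328261  12.        ]
t 33.4 tcp [511.2 289.6 179.9] yaw -2.3 q7 -0.52 shift [-29.31  17.69   0.95] rz -60.1 tiltfix deg [ 0.3 -0.2 -0. ]
```

View pics/t2.png

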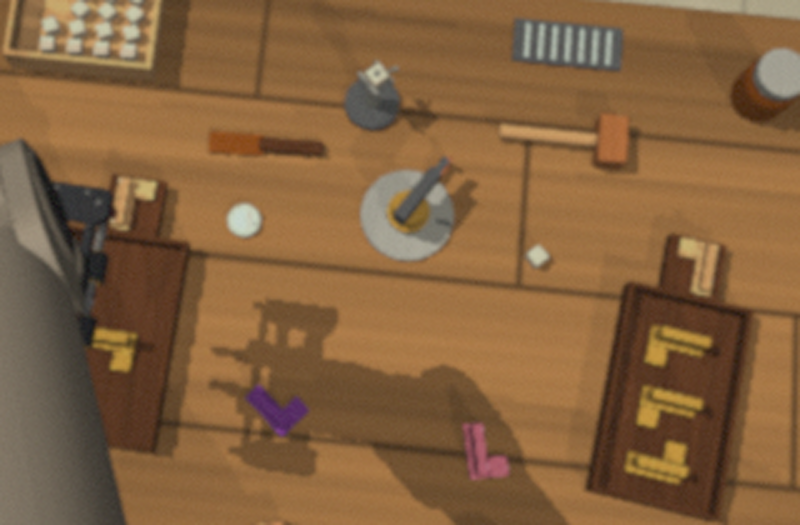

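All four brackets are standing in their trays: three at (680,345–465) and one at (115,345). The lever points at the clip at (445,165), and no brass is left on the bench. Now I'll shut the valve.

>>> {"name": "carry_out", "arguments": {
  "increments": [
    {"dx":-4.19,"dy":2.53,"dz":0,"rx":0,"ry":0,"rz":0,"grip":0},
    {"dx":-4.19,"dy":2.53,"dz":0,"rx":0,"ry":0,"rz":0,"grip":0},
    {"dx":-4.19,"dy":2.53,"dz":0,"rx":0,"ry":0,"rz":0,"grip":0},
    {"dx":-4.19,"dy":2.53,"dz":0,"rx":0,"ry":0,"rz":0,"grip":0},
    {"dx":-4.19,"dy":2.53,"dz":0,"rx":0,"ry":0,"rz":0,"grip":0},
    {"dx":-4.19,"dy":2.53,"dz":0,"rx":0,"ry":0,"rz":0,"grip":0},
    {"dx":-4.19,"dy":2.53,"dz":0,"rx":0,"ry":0,"rz":-10,"grip":0},
    {"dx":0,"dy":0,"dz":0,"rx":0,"ry":0,"rz":-10,"grip":0},
    {"dx":0,"dy":0,"dz":0,"rx":0,"ry":0,"rz":-10,"grip":0},
    {"dx":0,"dy":0,"dz":0,"rx":0,"ry":0,"rz":-10,"grip":0},
    {"dx":0,"dy":0,"dz":0,"rx":0,"ry":0,"rz":-10,"grip":0},
    {"dx":0,"dy":0,"dz":0,"rx":0,"ry":0,"rz":-10,"grip":0}
  ]
}}

```text
t: 34.85
tool_pos: [673.7, -11.6, 175.3]
orientation: [-0.001, 0.276, 0.961, -0.0]
contact_force: [0.8, -0.1, -0.9]
finger_gap: 44.3
finger_force: 0.0
```

```bash
python3 - <<'E'
from h import *
to(676.3,-10.5,46,57.8)
E
```

```text
t 34.9 tcp [673.7 -11.6 175.3] yaw 58.0 q7 1.01 shift [-0.18  0.24 12.93] rz 0.2 tiltfix deg [-0.1 -0.1 -0. ]
```

>>> {"name": "carry_out", "arguments": {
  "increments": [
    {"dx":-0.2,"dy":0.2,"dz":3,"rx":0,"ry":0,"rz":0,"grip":0},
    {"dx":0,"dy":0,"dz":4,"rx":0,"ry":0,"rz":0,"grip":0},
    {"dx":0,"dy":0,"dz":4,"rx":0,"ry":0,"rz":0,"grip":0},
    {"dx":0,"dy":0,"dz":1.9,"rx":0,"ry":0,"rz":0,"grip":0},
    {"dx":0,"dy":0,"dz":0,"rx":0,"ry":0,"rz":0,"grip":1},
    {"dx":0,"dy":0,"dz":0,"rx":0,"ry":0,"rz":0,"grip":1},
    {"dx":0,"dy":0,"dz":0,"rx":0,"ry":0,"rz":0,"grip":1},
    {"dx":0,"dy":0,"dz":0,"rx":0,"ry":0,"rz":0,"grip":1},
    {"dx":0,"dy":0,"dz":0,"rx":0,"ry":0,"rz":0,"grip":1},
    {"dx":0,"dy":0,"dz":0,"rx":0,"ry":0,"rz":0,"grip":1}
  ]
}}

```text
t: 36.1
tool_pos: [678.7, -10.6, 48.8]
orientation: [0.001, 0.278, 0.96, 0.001]
contact_force: [-0.2, 0.6, 5.7]
finger_gap: 13.7
finger_force: 30.0
```

>>> {"name": "carry_out", "arguments": {
  "increments": [
    {"dx":0,"dy":0,"dz":0,"rx":0,"ry":0,"rz":6,"grip":1},
    {"dx":0,"dy":0,"dz":0,"rx":0,"ry":0,"rz":8,"grip":1},
    {"dx":0,"dy":0,"dz":0,"rx":0,"ry":0,"rz":8,"grip":1},
    {"dx":0,"dy":0,"dz":0,"rx":0,"ry":0,"rz":8,"grip":1},
    {"dx":0,"dy":0,"dz":0,"rx":0,"ry":0,"rz":8,"grip":1},
    {"dx":0,"dy":0,"dz":0,"rx":0,"ry":0,"rz":8,"grip":1},
    {"dx":0,"dy":0,"dz":0,"rx":0,"ry":0,"rz":8,"grip":1},
    {"dx":0,"dy":0,"dz":0,"rx":0,"ry":0,"rz":4,"grip":1},
    {"dx":0,"dy":0,"dz":0,"rx":0,"ry":0,"rz":2,"grip":1},
    {"dx":0,"dy":0,"dz":0,"rx":0,"ry":0,"rz":2,"grip":1},
    {"dx":0,"dy":0,"dz":0,"rx":0,"ry":0,"rz":0,"grip":1}
  ]
}}

```text
t: 37.48
tool_pos: [676.7, -11.6, 48.8]
orientation: [-0.0, 0.734, 0.68, -0.0]
contact_force: [-5.9, -0.8, 11.7]
finger_gap: 13.8
finger_force: 30.0
```

```bash
python3 - <<'E'
from h import *
to(676.3,-10.5,46,-6.7);s=r.state();print(s['moment'],s['contact_force'])
E
```

```text
t 37.5 tcp [676.7 -11.6  48.8] yaw -4.4 q7 0.14 shift [ 0.11 -0.05  0.28] rz 2.3 tiltfix deg [-0.1  0.   0. ]
[-0.2496967   1.30608003 -0.0418957 ] [-5.8665897  -0.75772947 11.66653893]
```

>>> {"name": "carry_out", "arguments": {
  "increments": [
    {"dx":0,"dy":0,"dz":-0.2,"rx":0,"ry":0,"rz":0,"grip":1},
    {"dx":0,"dy":0,"dz":0,"rx":0,"ry":0,"rz":2,"grip":1},
    {"dx":0,"dy":0,"dz":0,"rx":0,"ry":0,"rz":2,"grip":1},
    {"dx":0,"dy":0,"dz":0,"rx":0,"ry":0,"rz":0,"grip":1}
  ]
}}

```text
t: 37.98
tool_pos: [676.6, -11.5, 48.9]
orientation: [-0.0, 0.757, 0.654, -0.001]
contact_force: [-3.9, -4.0, -1.8]
finger_gap: 14.2
finger_force: 30.2
```

```bash
python3 - <<'E'
from h import *
to(676.3,-10.5,46,-6.7);s=r.state();print(s['moment'],s['contact_force'])
E
```

```text
t 38.0 tcp [676.6 -11.5  48.9] yaw -8.3 q7 0.08 shift [ 0.1  -0.05  0.29] rz -1.6 tiltfix deg [-0.1  0.1  0. ]
[-0.87657573  0.75724119  0.63686621] [-3.88861281 -4.00943925 -1.8374441 ]
```

>>> {"name": "carry_out", "arguments": {
  "increments": [
    {"dx":0,"dy":0,"dz":0,"rx":0,"ry":0,"rz":1.5,"grip":1},
    {"dx":0,"dy":0,"dz":0,"rx":0,"ry":0,"rz":0,"grip":1},
    {"dx":0,"dy":0,"dz":0,"rx":0,"ry":0,"rz":0,"grip":0.3},
    {"dx":0,"dy":0,"dz":0,"rx":0,"ry":0,"rz":0,"grip":0.3},
    {"dx":0,"dy":0,"dz":0,"rx":0,"ry":0,"rz":0,"grip":0.3},
    {"dx":0,"dy":0,"dz":-3,"rx":0,"ry":0,"rz":0,"grip":0.3},
    {"dx":0,"dy":0,"dz":-5,"rx":0,"ry":0,"rz":0,"grip":0.3},
    {"dx":4,"dy":-2,"dz":-5,"rx":0,"ry":0,"rz":0,"grip":0.3},
    {"dx":4,"dy":-2,"dz":-5,"rx":0,"ry":0,"rz":0,"grip":0.3},
    {"dx":0,"dy":0,"dz":0,"rx":0,"ry":0,"rz":0,"grip":0.3}
  ]
}}

```text
t: 39.22
tool_pos: [655.3, 74.2, 226.6]
orientation: [0.001, 0.763, 0.646, 0.004]
contact_force: [0.5, 0.3, -0.1]
finger_gap: 30.5
finger_force: 0.0
```

```bash
python3 - <<'E'
from h import *
im=cams.capture('wrist');c=cams.calibration('wrist')
for d in cams.cut_out('valve_grip','wrist'):
    m=d['region']
    if d['p']>.5: print(np.round(fit(c,m,BR['V'],676,-11,[np.radians(265)]),2))
p=proj(c,[[676,-10,30]])[0].astype(int);a,b=max(p[1]-120,0),max(p[0]-150,0)
A=cv2.resize(im[a:a+180,b:b+300,::-1],(800,480),interpolation=cv2.INTER_CUBIC)
cv2.imwrite('pics/v3.png',A)
for k,(x,y) in dict(A=slot('L',65)[:2],C=slot('L',0)[:2],B=slot('L',-70)[:2]).items(): pass
E
```

```text
[ 6.733e+02 -1.200e+01  2.636e+02  3.900e-01]
```

View pics/v3.png

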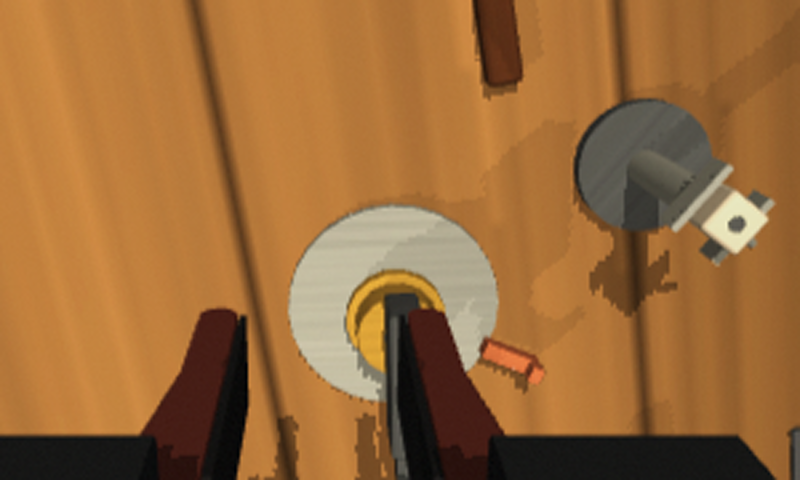

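The lever (partly behind the finger at (430,330)) lies near 263°, and the dark mark is hidden beneath it. I'll back off for a clear check.

>>> {"name": "carry_out", "arguments": {
  "increments": [
    {"dx":-1,"dy":-5,"dz":-3,"rx":0,"ry":0,"rz":0,"grip":0.3},
    {"dx":0,"dy":-5,"dz":-2,"rx":0,"ry":0,"rz":0,"grip":0.3},
    {"dx":0,"dy":-4,"dz":0,"rx":0,"ry":0,"rz":0,"grip":0.3},
    {"dx":0,"dy":0,"dz":0,"rx":0,"ry":0,"rz":0,"grip":0.3},
    {"dx":0,"dy":0,"dz":0,"rx":0,"ry":0,"rz":0,"grip":0.3}
  ]
}}

```text
t: 39.95
tool_pos: [514.2, 81.9, 271.8]
orientation: [0.0, 0.766, 0.643, -0.0]
contact_force: [0.3, 0.4, -0.7]
finger_gap: 30.8
finger_force: 0.0
```

```bash
python3 - <<'E'
from h import *
im=cams.capture('wrist');c=cams.calibration('wrist')
for d in cams.cut_out('valve_grip','wrist'):
    if d['p']>.5: print(np.round(fit(c,d['region'],BR['V'],676,-11,[np.radians(265)]),2))
b=cams.capture('scene')
p=proj(c,[[676,-10,30]])[0].astype(int);y0,x0=max(p[1]-80,0),max(p[0]-80,0)
A=cv2.resize(im[y0:y0+160,x0:x0+160,::-1],(400,400),interpolation=cv2.INTER_CUBIC)
B=cv2.resize(b[120:280,120:440,::-1],(800,400)) if False else cv2.resize(b[140:280,130:430,::-1],(400,187))
C=np.zeros((400,800,3),np.uint8);C[:,:400]=A;C[:187,400:]=B
t=cams.capture('top');C[187:400,400:]=cv2.resize(t[110:310,190:510,::-1],(400,213))
cv2.imwrite('pics/f.png',C)
E
```

```text
[676.08 -10.68 264.2    0.89]
```

View pics/f.png

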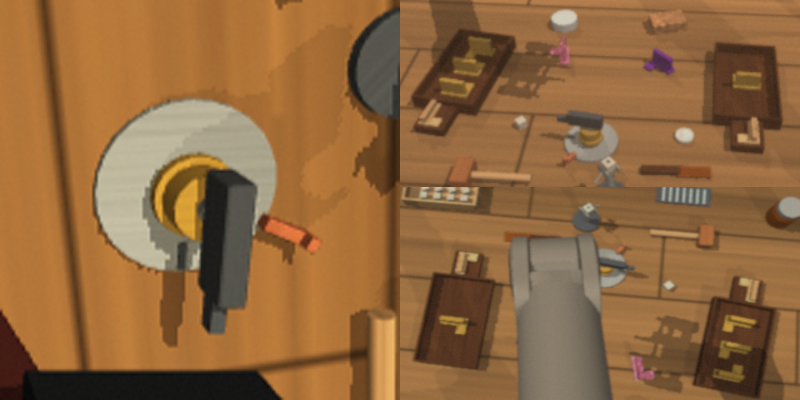

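The lever is at 264°, over the mark (about 263°). The wrist moment also jumped at the stop, and all brackets stand flat in their trays.

```bash
python3 -c "
from station import r
print(r.hand_in())"
```

```text
the job is handed in; nothing more can be done
None
```

I set the valve lever to the copper clip and sorted all four brass brackets (three left-hand, one right-hand) flat into their matching trays. I then turned the valve shut against its stop and handed the job in at about 40 s; no verdict came back.

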